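Line up the sample pots on the fence tray and lock the row

TASK

One sample pot was left standing on the mat: stand it in the hinged metal tray with the other three, in a free place. Then lift the tray by its black handle so that all four pots slide down into a single row against the fence, lower the tray back to flat without letting it drop, and swing the orange bail bar over from behind the fence, fully down in front of the row. Leave the bottle, the dish and the yellow tub where they are.

Things in the scene. Friction and masses are not known exactly. Their poses are not given: they have to be found in the camera images.
- fence (a point): Middle of the tray's fence, on the hinge line: on the fence's inner face, level with the top of the tray floor (34 mm above the table when flat). Its axes turn with the tray: x points from the handle through the fence, y along the fence, z out of the floor. Inside, the tray runs from the fence (x = 0) to a low near wall at x = -131 mm, and 120 mm to either side in y.
- handle (a point): Middle of the tray's black round handle bar: 12 mm thick, 100 mm long along y, at x = -173 mm, z = 10 mm in the fence point's axes (44 mm above the table when flat); its centre line is 38 mm off the near wall's outer face. Two 8 mm arms join it to the tray 45 mm either side of its middle. Only the table is beneath it. It swings with the tray about the hinge line.
- tray (a joint): Tilt of the tray in rad: 0 flat on its stand, up to 0.6 as the handle is lifted. Tray about 0.5 kg; it swings freely and falls back if let go. The pots start to slide to the fence between about 0.2 and 0.3 rad.
- bail (a joint): Angle of the wire bail to the tray in rad: 0 standing straight out of the tray floor, negative leaning back beyond the fence (stop at -0.35), 1.57 fully closed: its bar's axis then lies 46 mm from the fence, 12 mm above the tray floor. A stiff pivot keeps it where it is left (about 1 N at the bar moves it). Pots away from the fence stop it closing.
- bail_bar (a point): Middle of the bail's orange cross bar: 8 mm thick, 260 mm long along the fence, 46 mm from its pivot line, which runs along the fence's inner face 12 mm above the tray floor. Its two thin arms are 130 mm either side of the middle, outside the tray's side walls.
- pot_a_mid (a point): Small round screw-lid sample pot, amber body and blue lid with a white dot, 30 mm across and 24 mm tall, about 30 g, standing upright; the point is its centre, 12 mm above its underside. It starts in the tray, away from the fence.
- pot_b_mid (a point): Small round screw-lid sample pot, amber body and blue lid with a white dot, 30 mm across and 24 mm tall, about 30 g, standing upright; the point is its centre, 12 mm above its underside. It starts in the tray, away from the fence.
- pot_c_mid (a point): Small round screw-lid sample pot, amber body and blue lid with a white dot, 30 mm across and 24 mm tall, about 30 g, standing upright; the point is its centre, 12 mm above its underside. It starts in the tray, away from the fence.
- pot_d_mid (a point): Small round screw-lid sample pot, amber body and blue lid with a white dot, 30 mm across and 24 mm tall, about 30 g, standing upright; the point is its centre, 12 mm above its underside. The stray one: it starts on the table mat, to the left or the right of the tray.
- bottle_mid (a point): Bystander: blue bottle with a white cap, 48 mm across, 120 mm tall; the point is half-way up. Stands on the table on the other side of the tray from the stray pot.
- dish_mid (a point): Bystander: round steel dish, 100 mm across, 35 mm tall; the point is half-way up.
- tub_mid (a point): Bystander: yellow tub with a red lid, 90 mm across, 72 mm tall; the point is 36 mm above its underside.
- stand: Fixed stand under the tray; its place and heading vary. Origin on the table under the hinge line, axes those of the flat tray. The smooth metal tray's fence is 30 mm high, 4 mm thick, with nothing behind it above the table; its near and side walls are 8 mm high, 4 mm thick.
Things that resemble listed ones, but are neither listed nor needed, are in the scene too. What is shaped like the part that bears pot_a_mid but brown or turquoise is not meant.

How it is judged (in metres and radians):
On the way, in this order (a step that is already met when the one before it is completed fails the run):
1. the stray pot stands released in the tray, which is still flat (x of pot_d_mid in the frame of fence between -0.12 and -0.01 m and y of pot_d_mid in the frame of fence between -0.113 and 0.113 m and z of pot_d_mid in the frame of fence between 0.008 and 0.017 m and angle between pot_d_mid's own z axis and vertical below 0.15 rad and value of joint tray below 0.05 rad and contact force between the fingers and pot_d below 0.1 N), for 0.2 s.
2. the tray is tilted by more than 0.2 rad and all four pots lie in one row against the fence (gap at most 5 mm) (value of joint tray above 0.2 rad and x of pot_a_mid in the frame of fence between -0.02 and -0.01 m and y of pot_a_mid in the frame of fence between -0.113 and 0.113 m and z of pot_a_mid in the frame of fence between 0.008 and 0.017 m and x of pot_b_mid in the frame of fence between -0.02 and -0.01 m and y of pot_b_mid in the frame of fence between -0.113 and 0.113 m and z of pot_b_mid in the frame of fence between 0.008 and 0.017 m and x of pot_c_mid in the frame of fence between -0.02 and -0.01 m and y of pot_c_mid in the frame of fence between -0.113 and 0.113 m and z of pot_c_mid in the frame of fence between 0.008 and 0.017 m and x of pot_d_mid in the frame of fence between -0.02 and -0.01 m and y of pot_d_mid in the frame of fence between -0.113 and 0.113 m and z of pot_d_mid in the frame of fence between 0.008 and 0.017 m), for 0.2 s.
3. the tray is flat again (within 0.03 rad) with the row still at the fence and the bail not yet closed (value of joint tray below 0.03 rad and value of joint bail below 1 rad and x of pot_a_mid in the frame of fence between -0.02 and -0.01 m and y of pot_a_mid in the frame of fence between -0.113 and 0.113 m and z of pot_a_mid in the frame of fence between 0.008 and 0.017 m and x of pot_b_mid in the frame of fence between -0.02 and -0.01 m and y of pot_b_mid in the frame of fence between -0.113 and 0.113 m and z of pot_b_mid in the frame of fence between 0.008 and 0.017 m and x of pot_c_mid in the frame of fence between -0.02 and -0.01 m and y of pot_c_mid in the frame of fence between -0.113 and 0.113 m and z of pot_c_mid in the frame of fence between 0.008 and 0.017 m and x of pot_d_mid in the frame of fence between -0.02 and -0.01 m and y of pot_d_mid in the frame of fence between -0.113 and 0.113 m and z of pot_d_mid in the frame of fence between 0.008 and 0.017 m), for 0.2 s.
At the end, for the whole second after the job is handed in: The tray is flat (within 0.03 rad), the bail is fully down (above 1.45 rad), and all four pots stand upright and at rest on the tray floor in one row, each at most 5 mm from touching the fence (value of joint tray below 0.03 rad and value of joint bail above 1.45 rad and x of pot_a_mid in the frame of fence between -0.02 and -0.01 m and y of pot_a_mid in the frame of fence between -0.113 and 0.113 m and z of pot_a_mid in the frame of fence between 0.008 and 0.017 m and angle between each of pot_a_mid, pot_b_mid, pot_c_mid, pot_d_mid's own z axis and vertical below 0.15 rad and linear speed of each of pot_a, pot_b, pot_c, pot_d below 0.02 m/s and x of pot_b_mid in the frame of fence between -0.02 and -0.01 m and y of pot_b_mid in the frame of fence between -0.113 and 0.113 m and z of pot_b_mid in the frame of fence between 0.008 and 0.017 m and x of pot_c_mid in the frame of fence between -0.02 and -0.01 m and y of pot_c_mid in the frame of fence between -0.113 and 0.113 m and z of pot_c_mid in the frame of fence between 0.008 and 0.017 m and x of pot_d_mid in the frame of fence between -0.02 and -0.01 m and y of pot_d_mid in the frame of fence between -0.113 and 0.113 m and z of pot_d_mid in the frame of fence between 0.008 and 0.017 m).
It fails at once if the tray is dropped (it falls faster than 2.5 rad/s) (velocity of joint tray below -2.5 rad/s).
It fails at once if the bottle is moved by more than 30 mm or knocked over (distance of bottle_mid from where it was at the start of the episode above 0.03 m or angle between bottle_mid's own z axis and vertical above 0.4 rad).
It fails at once if the dish is moved by more than 30 mm or knocked over (distance of dish_mid from where it was at the start of the episode above 0.03 m or angle between dish_mid's own z axis and vertical above 0.4 rad).
It fails at once if the yellow tub is moved by more than 30 mm or knocked over (distance of tub_mid from where it was at the start of the episode above 0.03 m or angle between tub_mid's own z axis and vertical above 0.4 rad).
It also fails if it takes over 64 s, if anything falls off the work surface, if the arm or the gripper's body presses on something with over 40 N, if the wrist force passes 120 N, or if a joint passes its speed limit or range.

ROBOT

A 6-joint arm with a two-finger parallel gripper is mounted at the origin on the work surface. World frame = base frame: x ahead of the robot, y to its left, z up, the work surface at z = 0. Lengths are in m, angles in degrees, forces in N, time in s.
With the tool pointing down it reaches from about 0.4 to 0.825 m from the base axis. Payload 7 kg.
Tool frame: the origin (TCP) lies midway between the tips of the shut fingers; the grasp point (between the pads) lies 19 mm behind it; z points along the fingers, y is the direction in which the jaws open and shut (so a half turn about z gives the same grasp; the last joint's range is limited). The gripper opens to 88 mm and grips with 3 to 60 N. Pads are 19 mm wide; open, the fingers measure 130 mm over their backs; the gripper's body (78 mm by 193 mm) begins 47 mm behind the grasp point.
Start: joints at [88.7, 20.546, 0.682, 0, -70.136, -16.507], TCP at [0.206, 0.643, 0.227] pointing down, gripper open.
Joint ranges: [-176.03, 176.03], [-82.01, 121.73], [-58.28, 71.71], [-173.87, 95.51], [-174.79, -0.11], [-173.66, 173.66]. Speed limits (degrees/s): [136.94, 136.94, 172.46, 180, 180, 180].

INTERFACE

Orientations are given as [roll, pitch, yaw] about the fixed x, y, z axes, in that order (R = Rz(yaw) Ry(pitch) Rx(roll)).
In Python, from plant import get_state, capture, close_job gives the robot as it stands.
- The arm moves only by the tool apply_moves, never from a script. Its argument "commands" is a list of rows, each an object with "grip": the opening, from 0 (shut) to 1 (fully open); "dp": the shift along the tool's x, y, z in mm, a list of three; "yaw": the turn about the tool's z in rad. A call has 1 to 12 rows; each row is the pose to reach, as a shift and turn from the pose commanded when the call began, along the tool's axes at that moment; what a row does not reach only later rows make up. A row lasts 1/8 s, in which the tool goes at most 62.5 mm and 10.7 degrees, less where a joint would pass 70% of its speed; a pose out of reach is approached as far as the arm can. A call with a gripper value outside its range is refused whole. The fingers move at their own pace and stop on an object; "newtons" is the grip in N (left out, the last holds). Time passes only in rows, so rows that repeat a pose let the fingers close. It gives the time, the measured TCP pose, the force and the opening at its end, in the units of the state.
- get_state(): the state, without advancing time (a new reading comes with each control period).
- capture(name): name is "scene" or "top"; returns a dict with "color" (480x640x3 uint8, red, green, blue), "camera_matrix" (3x3 intrinsics, pixels), "k1" (the pictures are not rectified: a ray, as slopes to the right and down, at radius r is drawn at 1 + k1 r^2 times it, then the intrinsics apply), "xyz" and "rotation" of the camera in the world. Camera axes: x right, y up, looking along -z (the intrinsics and any distortion apply to the point x, -y, -z); pixel columns grow to the right and rows downward; lengths in m; the calibration is good to about 2 mm. A picture is of the moment at which its call begins. There is no depth.
- close_job(): hands the job in, once; it reports no verdict.
The state is a dict: "time_s": time; "joints": joint angles; "qd": joint speeds; "joint_torque": joint torques, N m; "tcp_pos": TCP position; "eef_rot": TCP orientation; "contact_force": force on the tool from outside, world axes, zero at the start; "moment": the same for the moment, N m; "gripper_width": finger opening in m.
Only numpy, scipy, OpenCV 4.12 (cv2) and the standard library are available. Lean on these libraries where they do the work, as an engineer would, in place of code of your own. Each camera call takes 0.05 s, during which the arm holds its last target.

## Working session

There is one attempt and no reset: what is moved stays moved. The work goes in short steps, Python scripts to look and compute and a tool call to move; the robot and the scene stay as the last step left them, time stands still between calls to the robot, and variables do not carry over. Pictures are saved under pics/ and viewed, and the job is handed in when it is done.

Besides the shell and the picture viewer there is one more tool, called after "Request:" in YAML: its name, and indented under it one key for each argument. apply_moves: Moves the arm, as the interface text tells. Its arguments: {"type":"object","properties":{"commands":{"type":"array","items":{"type":"object","properties":{"grip":{"type":"number"},"dp":{"type":"array","items":{"type":"number"}},"yaw":{"type":"number"}}}},"newtons":{"type":"number"}},"required":["commands"]}

```bash
mkdir -p pics; ls; cat > h.py <<'E'
import numpy as np, cv2
from plant import get_state, capture
def ray(c,u,v):
    K=np.array(c['camera_matrix']);k=c['k1']
    d=np.array([(u-K[0,2])/K[0,0],(v-K[1,2])/K[1,1]]);s=d.copy()
    for _ in range(30): s=d/(1+k*(s@s))
    R=np.array(c['rotation']); r=R@np.array([s[0],-s[1],-1.0])
    return np.array(c['xyz']),r
def on(c,u,v,z):
    o,r=ray(c,u,v); return o+r*(z-o[2])/r[2]
def px(c,p):
    K=np.array(c['camera_matrix']);q=np.array(c['rotation']).T@(np.array(p)-np.array(c['xyz']))
    s=np.array([q[0],-q[1]])/-q[2]; s=s*(1+c['k1']*(s@s)); return K[:2,:2]@s+K[:2,2]
def save(c,n,crop=None,f=1):
    im=c['color']
    if crop: a,b,cc,d=crop; im=im[b:d,a:cc]
    im=cv2.resize(im,None,fx=f,fy=f,interpolation=cv2.INTER_CUBIC); cv2.imwrite('pics/'+n,im[:,:,::-1])
E
python3 - <<'E'
from h import *
import pickle
for n in('scene','top'):
    c=capture(n); save(c,n+'0.png'); pickle.dump(c,open(n+'0.pkl','wb')); print(n,c['xyz'],c['rotation'],c['k1'],c['camera_matrix'])
print(get_state())
E
```

```text
pics
scene [1.08455763 0.55280223 0.96390653] [ 41.66888554  -0.39273393 138.59556941] -0.09840721706456113 [[587.76575761   0.         318.5115137 ]
 [  0.         587.76575761 240.12185001]
 [  0.           0.           1.        ]]
top [0.52854454 0.00580778 1.14706054] [  3.49453315  -0.75752512 -89.06182247] -0.08234424800470588 [[481.93960501   0.         317.46234531]
 [  0.         481.93960501 240.58104297]
 [  0.           0.           1.        ]]
{'time_s': 0.1, 'joints': array([ 8.86994340e+01,  2.05850995e+01,  6.39129179e-01, -1.55342169e-02,
       -7.01338518e+01, -1.65067745e+01]), 'qd': array([ 0.05426406, -0.08726128,  0.16823364,  0.11274384,  0.07085211,
       -0.03812876]), 'joint_torque': array([-1.75677334e-03, -5.84162879e+01,  2.93753546e+01,  7.01557383e+00,
        1.02070521e-02, -4.21512527e-05]), 'tcp_pos': array([0.20633404, 0.64225015, 0.22574928]), 'eef_rot': array([ 1.79919318e+02, -8.67939252e-03, -1.78126235e+01]), 'contact_force': array([ 0.51702345, -0.18232688,  0.77348985]), 'moment': array([-0.03461977, -0.01792905,  0.06552248]), 'gripper_width': 0.08762703578685102}
```

```bash
sed -i 's/^def ray/def rot(c):\n    from scipy.spatial.transform import Rotation\n    return Rotation.from_euler("xyz",c["rotation"],degrees=True).as_matrix()\ndef ray/; s/np.array(c\[.rotation.\])/rot(c)/g' h.py; cat h.py | head -20
```

```text
import numpy as np, cv2
from plant import get_state, capture
def rot(c):
    from scipy.spatial.transform import Rotation
    return Rotation.from_euler("xyz",c["rotation"],degrees=True).as_matrix()
def ray(c,u,v):
    K=np.array(c['camera_matrix']);k=c['k1']
    d=np.array([(u-K[0,2])/K[0,0],(v-K[1,2])/K[1,1]]);s=d.copy()
    for _ in range(30): s=d/(1+k*(s@s))
    R=rot(c); r=R@np.array([s[0],-s[1],-1.0])
    return np.array(c['xyz']),r
def on(c,u,v,z):
    o,r=ray(c,u,v); return o+r*(z-o[2])/r[2]
def px(c,p):
    K=np.array(c['camera_matrix']);q=rot(c).T@(np.array(p)-np.array(c['xyz']))
    s=np.array([q[0],-q[1]])/-q[2]; s=s*(1+c['k1']*(s@s)); return K[:2,:2]@s+K[:2,2]
def save(c,n,crop=None,f=1):
    im=c['color']
    if crop: a,b,cc,d=crop; im=im[b:d,a:cc]
    im=cv2.resize(im,None,fx=f,fy=f,interpolation=cv2.INTER_CUBIC); cv2.imwrite('pics/'+n,im[:,:,::-1])
```

View pics/top0.png

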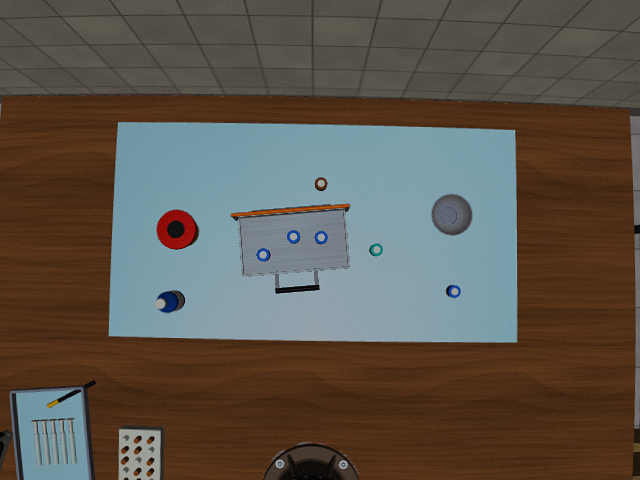

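View pics/scene0.png

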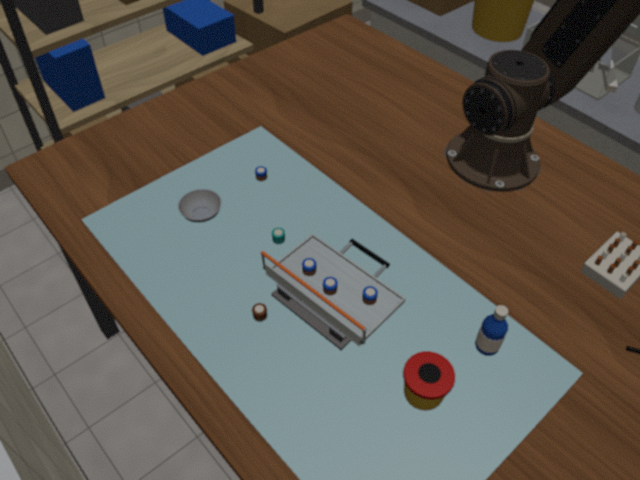

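The top view shows the tray at centre (roughly (240–350, 205–275)) with its handle at (297,283) and the orange bar at (291,212). Blue-lidded pots stand at (263,255), (293,237) and (321,237) in the tray. Pot candidates on the mat are the blue lid at (454,291), turquoise at (376,250) and brown at (321,184). Blue at (454,291) fits the stray, being on the other side of the tray from the bottle. I'll confirm with a crop and measure.

```bash
cat > m.py <<'E'
from h import *
def blobs(c,lo,hi,roi=None,amin=15):
    hsv=cv2.cvtColor(c['color'],cv2.COLOR_RGB2HSV); m=cv2.inRange(hsv,lo,hi)
    if roi: k=np.zeros_like(m); k[roi[1]:roi[3],roi[0]:roi[2]]=255; m&=k
    cs,_=cv2.findContours(m,cv2.RETR_EXTERNAL,cv2.CHAIN_APPROX_NONE)
    return [(cv2.minEnclosingCircle(x),cv2.contourArea(x),cv2.minAreaRect(x)) for x in cs if cv2.contourArea(x)>=amin]
BL=((100,120,60),(125,255,255)); OR=((8,150,120),(18,255,255)); BK=((0,0,0),(180,255,45))
E
python3 - <<'E'
from m import *
import pickle
t=pickle.load(open('top0.pkl','rb'));s=pickle.load(open('scene0.pkl','rb'))
for n,c in(('top',t),('scene',s)):
    roi=(100,120,520,345) if n=='top' else (80,120,590,480)
    print(n)
    for (ce,r),a,_ in blobs(c,*BL,roi): print('blue',np.round(ce,1),round(r,1),a,'tray',on(c,*ce,.058).round(4),'table',on(c,*ce,.024).round(4))
    for _,a,re in blobs(c,*OR,roi): print('orange',a,np.round(re[0],1),np.round(re[1],1),round(re[2],1))
    for _,a,re in blobs(c,*BK,roi): print('black',a,np.round(re[0],1),np.round(re[1],1),round(re[2],1),on(c,*re[0],.048).round(4))
save(t,'c1.png',(220,170,480,310),3); save(s,'c2.png',(220,140,430,360),2.7)
E
```

```text
top
blue [166.4 302.1] 10.3 193.0 tray [0.4503 0.3315 0.058 ] table [0.4479 0.3417 0.024 ]
blue [454. 291.] 6.4 110.0 tray [ 0.4856 -0.3201  0.058 ] table [ 0.4842 -0.3302  0.024 ]
blue [262.6 254.4] 6.6 117.0 tray [0.562  0.1158 0.058 ] table [0.563  0.1193 0.024 ]
blue [320.8 237. ] 6.6 121.0 tray [ 0.6035 -0.0148  0.058 ] table [ 0.6059 -0.0155  0.024 ]
blue [293.  236.2] 6.6 120.0 tray [0.6042 0.048  0.058 ] table [0.6065 0.0494 0.024 ]
orange 230.0 [289.9 209.8] [  3.1 118.3] 85.4
black 167.0 [296.6 288.7] [ 4.9 43.2] 85.2 [0.4857 0.0379 0.048 ]
black 23.5 [194.7 235.3] [ 4.7 20.2] 20.2 [0.6031 0.2738 0.048 ]
black 200.0 [175. 229.] [16. 16.] 90.0 [0.6169 0.3199 0.048 ]
scene
blue [494.5 326.8] 12.6 398.5 tray [0.4433 0.3264 0.058 ] table [0.4192 0.3179 0.024 ]
blue [369.7 292.9] 7.0 48.0 tray [0.5623 0.1181 0.058 ] table [0.5427 0.1018 0.024 ]
blue [329.8 283.3] 7.0 44.5 tray [0.6042 0.0505 0.058 ] table [0.5862 0.0317 0.024 ]
blue [308.7 264.5] 6.8 40.5 tray [ 0.6044 -0.012   0.058 ] table [ 0.5864 -0.0332  0.024 ]
blue [260.6 171. ] 5.5 20.5 tray [ 0.5062 -0.2958  0.058 ] table [ 0.4845 -0.3277  0.024 ]
orange 176.0 [312.4 290.1] [126.4   2.3] 37.1
black 267.5 [429.  372.5] [17. 20.] 90.0 [0.6001 0.3057 0.048 ]
black 42.5 [335.3 334.9] [15.6  3.7] 37.9 [0.671  0.1398 0.048 ]
black 25.0 [260.2 316.6] [ 5.1 10.8] 78.7 [0.7498 0.0175 0.048 ]
black 35.0 [283.  294.1] [14.2  3.3] 38.7 [0.6846 0.0051 0.048 ]
black 749.0 [ 96.3 303.8] [69.6 16.1] 60.3 [ 0.9716 -0.2124  0.048 ]
black 97.0 [369.1 252.8] [44.4  3.2] 34.1 [0.4856 0.0398 0.048 ]
black 152.5 [485.5 178.9] [85.7 18.8] 16.5 [0.1212 0.0579 0.048 ]
black 3111.5 [493. 149.] [58. 80.] 90.0 [0.0186 0.0024 0.048 ]
```

View pics/c1.png

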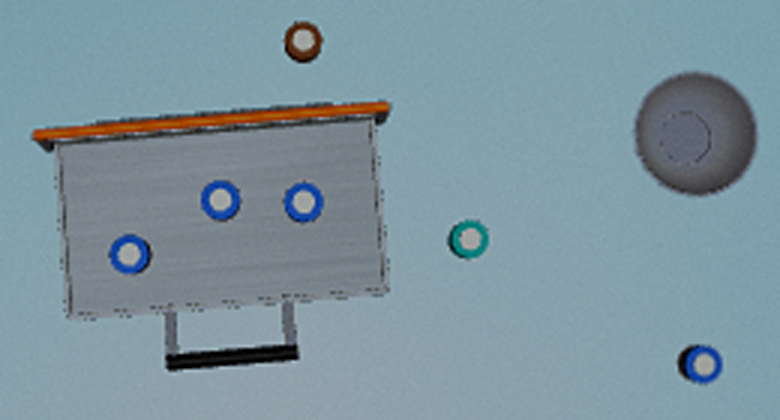

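View pics/c2.png

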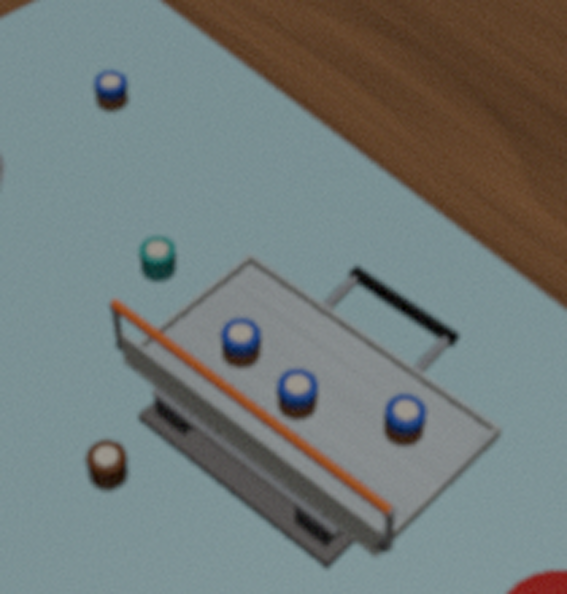

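The crops confirm it: the stray is the amber pot with a blue lid and white dot at top (454,291) / scene (261,171). The turquoise and brown ones are decoys, and the bail leans back behind the fence. Next is the tray frame.

```bash
cat > tri.py <<'E'
from m import *
def tri(a,pa,b,pb):
    o1,r1=ray(a,*pa);o2,r2=ray(b,*pb); r1/=np.linalg.norm(r1); r2/=np.linalg.norm(r2)
    A=np.c_[r1,-r2]; k=np.linalg.lstsq(A,o2-o1,rcond=None)[0]
    p,q=o1+k[0]*r1,o2+k[1]*r2; return (p+q)/2,np.linalg.norm(p-q)
def ends(re):
    b=cv2.boxPoints(re); e=[np.linalg.norm(b[1]-b[0]),np.linalg.norm(b[2]-b[1])]
    return ((b[0]+b[3])/2,(b[1]+b[2])/2) if e[0]>e[1] else ((b[0]+b[1])/2,(b[2]+b[3])/2)
def big(c,m,roi): return max(blobs(c,*m,roi),key=lambda x:x[1])[2]
E
python3 - <<'E'
from tri import *
import pickle
t=pickle.load(open('top0.pkl','rb'));s=pickle.load(open('scene0.pkl','rb'))
a=sorted(ends(big(t,OR,(200,190,370,230))),key=lambda p:p[0]); b=sorted(ends(big(s,OR,(250,240,380,350))),key=lambda p:-p[0])
B=[tri(t,a[i],s,b[i]) for i in(0,1)]
for x in B: print('bar end',x[0].round(4),round(x[1],4))
a=sorted(ends(big(t,BK,(260,275,340,300))),key=lambda p:p[0]); b=sorted(ends(big(s,BK,(345,235,400,275))),key=lambda p:-p[0])
H=[tri(t,a[i],s,b[i]) for i in(0,1)]
for x in H: print('handle end',x[0].round(4),round(x[1],4))
def hd(L): d=L[0][0]-L[1][0]; return np.degrees(np.arctan2(-d[0],d[1]))
print('heading x axis',hd(B),hd(H), 'len',np.linalg.norm(B[0][0]-B[1][0]))
h=(H[0][0]+H[1][0])/2; m=(B[0][0]+B[1][0])/2
th=np.radians(hd(B)); ux=np.array([np.cos(th),np.sin(th)]); uy=np.array([-ux[1],ux[0]])
print('handle',h,'bar',m,'bar-h in tray',(m-h)[:2]@ux,(m-h)[:2]@uy)
f=h[:2]+.173*ux; print('fence',f)
for p in((.5622,.117),(.6042,.0492),(.604,-.0134)): d=np.array(p)-f; print(d@ux,d@uy)
# check project tray corners
for x in(0,-.131):
  for y in(-.12,.12): print(px(t,[*(f+x*ux+y*uy),.042]).round(1))
E
```

```text
bar end [0.647  0.1833 0.096 ] 0.0008
bar end [ 0.6719 -0.0744  0.0933] 0.0022
handle end [0.4805 0.087  0.0471] 0.0007
handle end [ 0.4902 -0.0106  0.047 ] 0.0008
heading x axis 5.525675827647075 5.673281076971012 len 0.25890312526234666
handle [0.48534836 0.03818447 0.04704877] bar [0.65948366 0.05449178 0.09466315] bar-h in tray 0.17489637542982311 -0.0005362702926405117
fence [0.65754446 0.05484295]
-0.0889161927626316 0.07104910568778666
-0.05363994512670345 -0.00048009361381791085
-0.05986688290697033 -0.06276994227217222
[342.6 209.5]
[238.9 217.7]
[347.4 266.1]
[242.9 274.5]
```

```bash
cat > g.py <<'E'
from h import *
from scipy.spatial.transform import Rotation as Ro
F=np.array([.6575,.0548]);TH=np.radians(5.6);UX=np.array([np.cos(TH),np.sin(TH)]);UY=np.array([-UX[1],UX[0]])
def tw(x,y,z): return np.array([*(F+x*UX+y*UY),.034+z])
def go(p,yaw,st=None):
    s=st or get_state(); R=Ro.from_euler('xyz',s['eef_rot'],degrees=True).as_matrix()
    d=R.T@(np.array(p)-s['tcp_pos'])*1000; dy=-(yaw-s['eef_rot'][2]); dy=(dy+180)%360-180
    return d.round(1).tolist(),round(np.radians(dy),3)
E
python3 - <<'E'
from g import *
print(go([.56,.12,.2],-84.4), go([.4842,-.329,.1],-84.4)); print(get_state()['joints'].round(1))
E
```

```text
([496.5, 389.0, 26.4], np.float64(1.162)) ([561.6, 839.5, 127.0], np.float64(1.162))
[ 88.7  20.6   0.6  -0.  -70.1 -16.5]
```

Request:
apply_moves:
  commands:
    - {"grip":0.7,"dp":[496,389,0],"yaw":1.162}
    - {"grip":0.7,"dp":[496,389,0],"yaw":1.162}
    - {"grip":0.7,"dp":[496,389,0],"yaw":1.162}
    - {"grip":0.7,"dp":[496,389,0],"yaw":1.162}
    - {"grip":0.7,"dp":[496,389,0],"yaw":1.162}
    - {"grip":0.7,"dp":[496,389,0],"yaw":1.162}
    - {"grip":0.7,"dp":[496,389,0],"yaw":1.162}
    - {"grip":0.7,"dp":[496,389,0],"yaw":1.162}
    - {"grip":0.7,"dp":[496,389,0],"yaw":1.162}
    - {"grip":0.7,"dp":[560,840,80],"yaw":1.162}
    - {"grip":0.7,"dp":[560,840,80],"yaw":1.162}
    - {"grip":0.7,"dp":[560,840,80],"yaw":1.162}
  newtons: 15

```text
time_s: 1.6
tcp_pos: [0.5068, -0.0098, 0.1969]
eef_rot: [180.0, -0.0, -84.4]
contact_force: [1.2, -0.2, -0.7]
gripper_width: 0.0617
```

```bash
python3 - <<'E'
from g import *
s=get_state();print(s['time_s'],s['tcp_pos'],s['eef_rot'],s['joints'].round(1),s['qd'].round(1),go([.4842,-.329,.08],-84.4))
E
```

```text
1.6 [ 0.50681695 -0.00982935  0.19685179] [ 1.79986836e+02 -1.10202423e-04 -8.43739483e+01] [ 21.1   6.  -22.7  -0.  -61.4 -15.5] [-52.5  -1.7 -12.9   0.2  11.3  52.1] ([315.4, 53.8, 116.9], np.float64(0.0))
```

Request:
apply_moves:
  commands:
    - {"grip":0.7,"dp":[270,47,60],"yaw":0}
    - {"grip":0.7,"dp":[270,47,60],"yaw":0}
    - {"grip":0.7,"dp":[270,47,60],"yaw":0}
    - {"grip":0.7,"dp":[270,47,60],"yaw":0}
    - {"grip":0.7,"dp":[270,47,60],"yaw":0}
    - {"grip":0.7,"dp":[270,47,60],"yaw":0}
    - {"grip":0.7,"dp":[270,47,60],"yaw":0}

```text
time_s: 2.48
tcp_pos: [0.4869, -0.281, 0.1371]
eef_rot: [180.0, 0.0, -84.4]
contact_force: [0.6, 1.1, -0.3]
gripper_width: 0.0614
```

```bash
python3 - <<'E'
from g import *
s=get_state();print(s['time_s'],s['tcp_pos'],s['eef_rot'],s['joints'].round(1),s['qd'].round(1),go([.4842,-.329,.006],-84.4))
E
```

```text
2.475 [ 0.48688571 -0.28100747  0.13713942] [ 1.79976480e+02  1.37529181e-02 -8.44153658e+01] [-10.   14.4 -20.7  -0.  -55.   15.6] [ 1.1 -0.8  0.1  0.  -0.   0. ] ([47.5, 7.3, 131.1], np.float64(-0.0))
```

Request:
apply_moves:
  commands:
    - {"grip":0.7,"dp":[47.5,7.5,50],"yaw":0}
    - {"grip":0.7,"dp":[47.5,7.5,90],"yaw":0}
    - {"grip":0.7,"dp":[47.5,7.5,129],"yaw":0}
    - {"grip":0.7,"dp":[47.5,7.5,129],"yaw":0}
    - {"grip":0.7,"dp":[47.5,7.5,129],"yaw":0}
    - {"grip":0.2,"dp":[47.5,7.5,129],"yaw":0}
    - {"grip":0.2,"dp":[47.5,7.5,129],"yaw":0}
    - {"grip":0.2,"dp":[47.5,7.5,129],"yaw":0}
    - {"grip":0.2,"dp":[47.5,7.5,129],"yaw":0}
    - {"grip":0.2,"dp":[47.5,7.5,129],"yaw":0}
  newtons: 15

```text
time_s: 3.72
tcp_pos: [0.4844, -0.3293, 0.0087]
eef_rot: [-180.0, -0.0, -84.4]
contact_force: [-0.4, 0.7, 5.3]
gripper_width: 0.0295
```

```bash
python3 - <<'E'
from g import *
s=get_state();print(s['time_s'],s['tcp_pos'],s['gripper_width'],go(tw(-.062,.035,.07),-84.4),go(tw(-.062,.035,.009),-84.4))
save(capture('scene'),'g1.png',(190,110,330,230),4)
E
```

```text
3.725 [ 0.4843874  -0.32927868  0.00873239] 0.029461129551507124 ([-400.3, -147.9, -95.3], np.float64(0.0)) ([-400.3, -147.9, -34.3], np.float64(0.0))
```

View pics/g1.png

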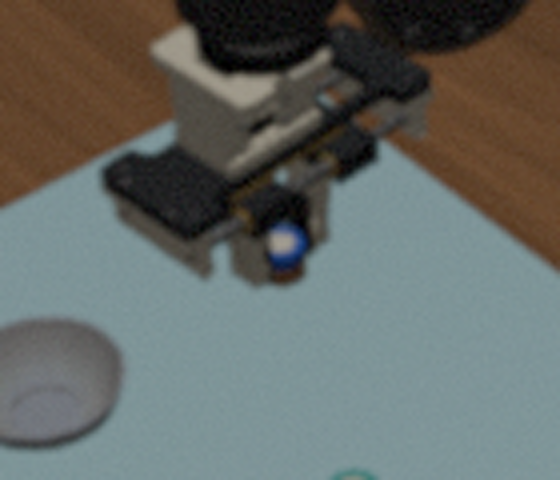

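The pot is held: opening 29.5 mm, blue lid between the fingers at (285,245) in the crop. Now I'll lift it and carry it over the tray.

Request:
apply_moves:
  commands:
    - {"grip":0.2,"dp":[0,0,-60],"yaw":0}
    - {"grip":0.2,"dp":[0,0,-110],"yaw":0}
    - {"grip":0.2,"dp":[-50,-20,-130],"yaw":0}
    - {"grip":0.2,"dp":[-100,-37,-130],"yaw":0}
    - {"grip":0.2,"dp":[-150,-56,-130],"yaw":0}
    - {"grip":0.2,"dp":[-200,-74,-130],"yaw":0}
    - {"grip":0.2,"dp":[-250,-92,-130],"yaw":0}
    - {"grip":0.2,"dp":[-300,-111,-130],"yaw":0}
    - {"grip":0.2,"dp":[-350,-130,-130],"yaw":0}
    - {"grip":0.2,"dp":[-400,-148,-130],"yaw":0}
    - {"grip":0.2,"dp":[-400,-148,-130],"yaw":0}
    - {"grip":0.2,"dp":[-400,-148,-130],"yaw":0}

```text
time_s: 5.28
tcp_pos: [0.592, 0.0834, 0.1378]
eef_rot: [179.9, -0.0, -84.4]
contact_force: [0.1, -0.3, -0.0]
gripper_width: 0.0295
```

```bash
python3 - <<'E'
from g import *
s=get_state();print(s['time_s'],s['tcp_pos'],s['gripper_width'],go(tw(-.062,.035,.009),-84.4),s['contact_force'])
save(capture('scene'),'g2.png',(200,180,440,360),3)
E
```

```text
5.275 [0.59195745 0.08336872 0.13776228] 0.029524419158372603 ([-0.2, -0.6, 94.8], np.float64(0.001)) [ 0.12598214 -0.27394653 -0.04107354]
```

View pics/g2.png

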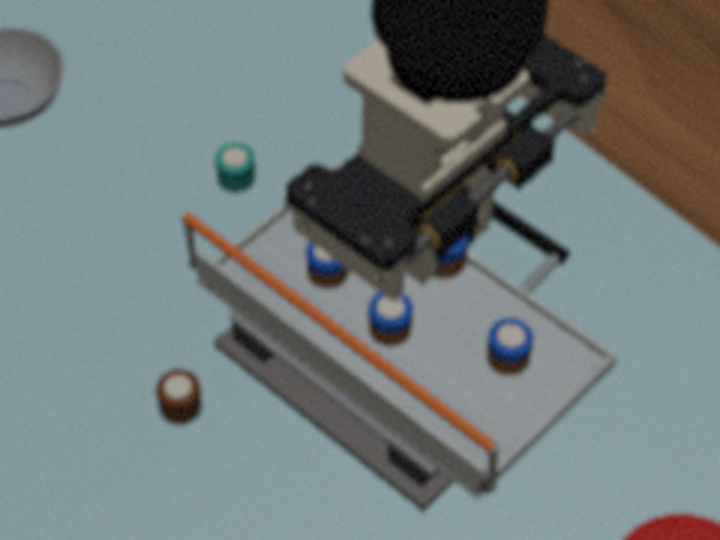

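Request:
apply_moves:
  commands:
    - {"grip":0.2,"dp":[0,-1,40],"yaw":0}
    - {"grip":0.2,"dp":[0,-1,65],"yaw":0}
    - {"grip":0.2,"dp":[0,-1,80],"yaw":0}
    - {"grip":0.2,"dp":[0,-1,86],"yaw":0}
    - {"grip":0.2,"dp":[0,-1,90],"yaw":0}
    - {"grip":0.2,"dp":[0,-1,94],"yaw":0}
    - {"grip":0.2,"dp":[0,-1,94],"yaw":0}
    - {"grip":0.2,"dp":[0,-1,94],"yaw":0}

```text
time_s: 6.32
tcp_pos: [0.5936, 0.0836, 0.0447]
eef_rot: [-180.0, 0.0, -84.4]
contact_force: [0.5, 0.1, -0.5]
gripper_width: 0.0292
```

```bash
python3 - <<'E'
from g import *
s=get_state();print(s['time_s'],s['tcp_pos'],s['gripper_width'],s['contact_force'],s['moment'])
save(capture('scene'),'g3.png',(220,200,440,350),3)
E
```

```text
6.325 [0.59363249 0.08363276 0.04473744] 0.02924625899534872 [ 0.54206913  0.06085922 -0.54899136] [ 0.05473996 -0.06454507  0.01184947]
```

View pics/g3.png

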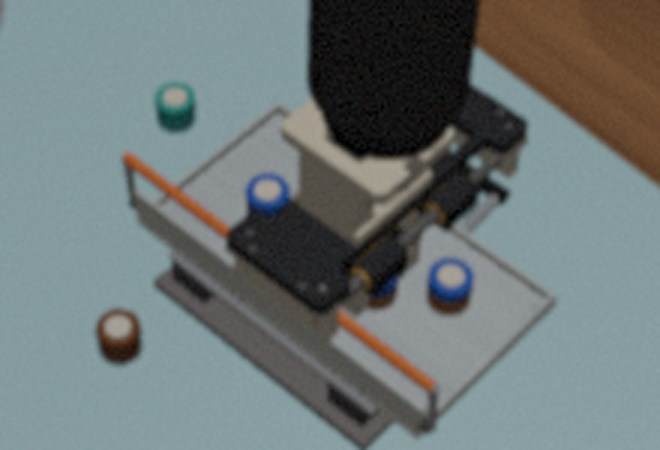

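No contact, and the body clears the bail. I'll lower 1.5 mm more, release, rise, and back away towards the handle.

Request:
apply_moves:
  commands:
    - {"grip":0.2,"dp":[0,0,1.5],"yaw":0}
    - {"grip":0.2,"dp":[0,0,1.5],"yaw":0}
    - {"grip":0.47,"dp":[0,0,1.5],"yaw":0}
    - {"grip":0.47,"dp":[0,0,1.5],"yaw":0}
    - {"grip":0.47,"dp":[0,0,1.5],"yaw":0}
    - {"grip":0.47,"dp":[0,0,-30],"yaw":0}
    - {"grip":0.47,"dp":[0,0,-70],"yaw":0}
    - {"grip":0.3,"dp":[0,-50,-90],"yaw":0}
    - {"grip":0.3,"dp":[0,-100,-90],"yaw":0}
    - {"grip":0.3,"dp":[0,-130,-90],"yaw":0}
    - {"grip":0.3,"dp":[0,-130,-90],"yaw":0}

```text
time_s: 7.75
tcp_pos: [0.7241, 0.096, 0.133]
eef_rot: [179.9, -0.0, -84.4]
contact_force: [-0.7, 0.8, -0.8]
gripper_width: 0.0259
```

```bash
python3 - <<'E'
from tri import *
from g import *
s=get_state();print(s['time_s'],s['tcp_pos'],s['gripper_width'],s['contact_force'])
c=capture('scene');save(c,'g4.png',(220,200,440,350),3)
for (ce,r),a,_ in blobs(c,*BL,(270,230,420,340)):
    p=on(c,*ce,.057); d=p[:2]-F; print(ce,p,'tray',(d@UX).round(4),(d@UY).round(4))
for _,a,re in blobs(c,*BK,(330,230,420,290)): print(re,on(c,*re[0],.047))
print(go(tw(-.173,0,.005),-84.4))
E
```

```text
7.75 [0.72405831 0.09604717 0.13295836] 0.02588131948356907 [-0.70571099  0.78632203 -0.79352973]
(369.6962585449219, 293.0513916015625) [0.56189982 0.11778115 0.057     ] tray -0.089 0.072
(344.8333435058594, 291.8333435058594) [0.59580654 0.08424711 0.057     ] tray -0.0585 0.0353
(329.8711242675781, 283.51031494140625) [0.6039584  0.05046951 0.057     ] tray -0.0537 0.0009
((369.19232177734375, 252.96151733398438), (42.98926544189453, 2.4961509704589844), 33.6900634765625) [0.48503466 0.03961308 0.047     ]
((340.0, 247.0), (20.0, 24.0), 0.0) [ 0.51920947 -0.01166876  0.047     ]
([34.7, 241.9, 94.5], np.float64(-0.0))
```

View pics/g4.png

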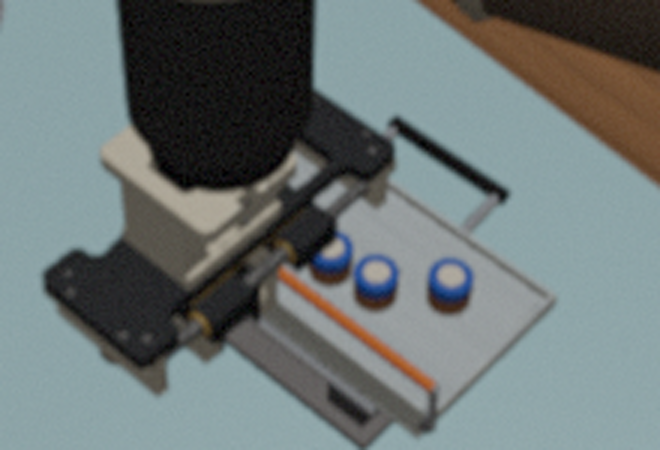

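Stray pot stands at tray (-58, 35) mm (lid at image (345,292)). Note I shifted opposite to the intended direction, at a clear height and without contact: tool +y points toward the robot. Now to the handle.

Request:
apply_moves:
  commands:
    - {"grip":0.28,"dp":[7,50,0],"yaw":0}
    - {"grip":0.28,"dp":[14,100,0],"yaw":0}
    - {"grip":0.28,"dp":[21,150,0],"yaw":0}
    - {"grip":0.28,"dp":[28,200,0],"yaw":0}
    - {"grip":0.28,"dp":[35,242,0],"yaw":0}
    - {"grip":0.28,"dp":[35,242,0],"yaw":0}
    - {"grip":0.28,"dp":[35,242,20],"yaw":0}
    - {"grip":0.28,"dp":[35,242,45],"yaw":0}
    - {"grip":0.28,"dp":[35,242,45],"yaw":0}
    - {"grip":0.28,"dp":[35,242,45],"yaw":0}

```text
time_s: 9.05
tcp_pos: [0.4859, 0.0378, 0.0901]
eef_rot: [-180.0, -0.0, -84.4]
contact_force: [-0.0, 0.7, 0.1]
gripper_width: 0.0249
```

```bash
python3 - <<'E'
from g import *
s=get_state();print(s['time_s'],s['tcp_pos'],s['gripper_width'],s['contact_force'])
print(go([.4853,.0385,.027],-84.4))
save(capture('scene'),'g5.png',(280,170,440,290),4)
E
```

```text
9.05 [0.48593887 0.03784994 0.09008107] 0.02487909040325471 [-0.00905907  0.65383209  0.1213527 ]
([-0.7, 0.6, 63.1], np.float64(0.001))
```

View pics/g5.png

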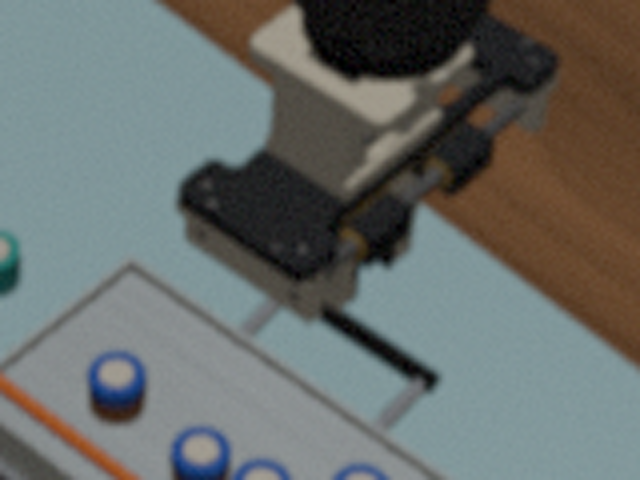

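The gripper is above the handle bar, which runs under the fingers at crop (330–430, 310–380). I'll descend and close with 20 N.

Request:
apply_moves:
  commands:
    - {"grip":0.28,"dp":[0,0.5,20],"yaw":0}
    - {"grip":0.28,"dp":[0,0.5,40],"yaw":0}
    - {"grip":0.28,"dp":[0,0.5,55],"yaw":0}
    - {"grip":0.28,"dp":[0,0.5,64],"yaw":0}
    - {"grip":0.28,"dp":[0,0.5,64],"yaw":0}
    - {"grip":0.28,"dp":[0,0.5,64],"yaw":0}
    - {"grip":0.05,"dp":[0,0.5,64],"yaw":0}
    - {"grip":0.05,"dp":[0,0.5,64],"yaw":0}
    - {"grip":0.05,"dp":[0,0.5,64],"yaw":0}
    - {"grip":0.05,"dp":[0,0.5,64],"yaw":0}
  newtons: 20

```text
time_s: 10.35
tcp_pos: [0.4832, 0.0372, 0.0254]
eef_rot: [179.9, -0.0, -84.4]
contact_force: [-7.4, 1.7, 6.7]
gripper_width: 0.0114
```

Request:
apply_moves:
  commands:
    - {"grip":0.05,"dp":[0,1,-4],"yaw":0}
    - {"grip":0.05,"dp":[0,0.5,-13],"yaw":0}
    - {"grip":0.05,"dp":[0,-1,-21],"yaw":0}
    - {"grip":0.05,"dp":[0,-2.5,-30],"yaw":0}
    - {"grip":0.05,"dp":[0,-5,-38],"yaw":0}
    - {"grip":0.05,"dp":[0,-7.5,-46],"yaw":0}
    - {"grip":0.05,"dp":[0,-10.5,-54],"yaw":0}
    - {"grip":0.05,"dp":[0,-12.5,-58.5],"yaw":0}
    - {"grip":0.05,"dp":[0,-12.5,-58.5],"yaw":0}

```text
time_s: 11.48
tcp_pos: [0.4962, 0.0386, 0.084]
eef_rot: [179.9, -0.0, -84.4]
contact_force: [-7.2, -0.3, -0.1]
gripper_width: 0.0112
```

```bash
python3 - <<'E'
from g import *
s=get_state();print(s['time_s'],s['tcp_pos'],s['gripper_width'],s['contact_force'])
save(capture('scene'),'g6.png',(220,170,440,350),3);save(capture('top'),'g6t.png',(220,180,370,300),4)
E
```

```text
11.475 [0.49619513 0.03857839 0.08400794] 0.011157963006075692 [-7.24049881 -0.31297309 -0.0735062 ]
```

View pics/g6.png

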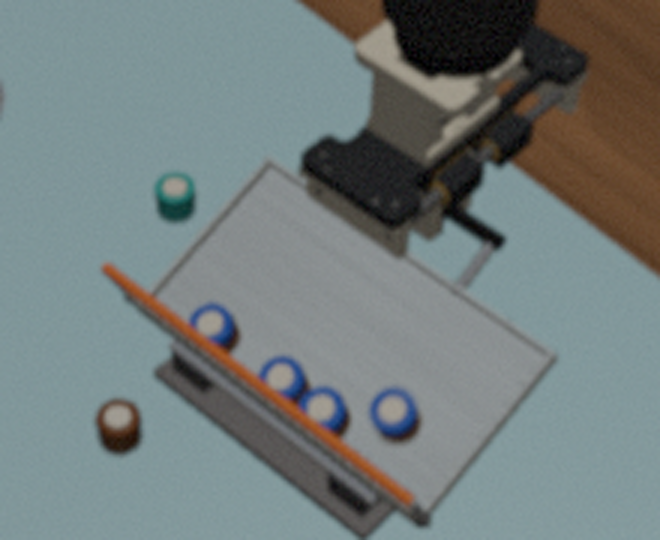

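View pics/g6t.png

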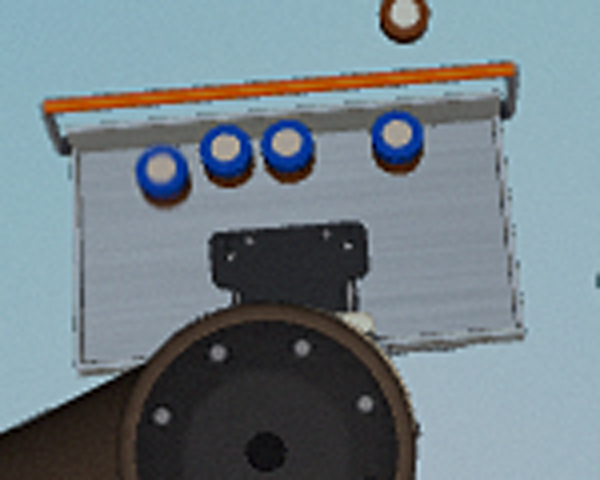

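Three pots are at the fence; the left one (top crop (163,172)) is still short of it, so I'll hold, with a touch more tilt.

Request:
apply_moves:
  commands:
    - {"grip":0.05,"dp":[0,-0.5,-5],"yaw":0}
    - {"grip":0.05,"dp":[0,-0.5,-5],"yaw":0}
    - {"grip":0.05,"dp":[0,-0.5,-5],"yaw":0}
    - {"grip":0.05,"dp":[0,-0.5,-5],"yaw":0}
    - {"grip":0.05,"dp":[0,-0.5,-5],"yaw":0}
    - {"grip":0.05,"dp":[0,-0.5,-5],"yaw":0}

```text
time_s: 12.32
tcp_pos: [0.4981, 0.0389, 0.0889]
eef_rot: [-180.0, -0.0, -84.4]
contact_force: [1.4, -4.4, -3.1]
gripper_width: 0.0113
```

```bash
python3 - <<'E'
from g import *
s=get_state();print(s['time_s'],s['tcp_pos'],s['gripper_width'],s['contact_force'])
save(capture('scene'),'g7.png',(220,170,440,350),3);save(capture('top'),'g7t.png',(220,180,370,300),4)
E
```

```text
12.325 [0.49813031 0.03887689 0.08885135] 0.011257406789258071 [ 1.37755818 -4.37378166 -3.07045222]
```

View pics/g7t.png

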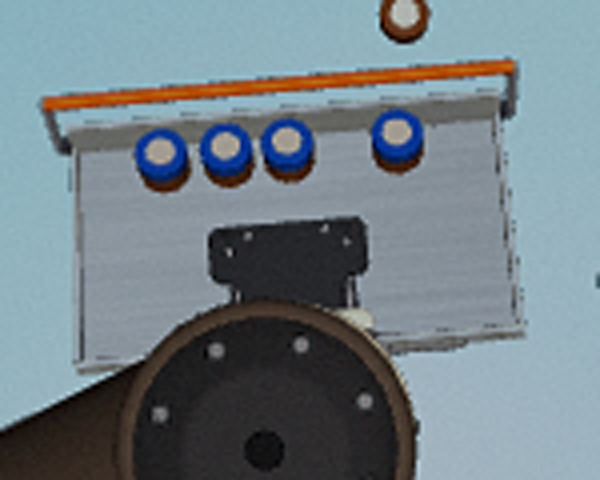

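View pics/g7.png

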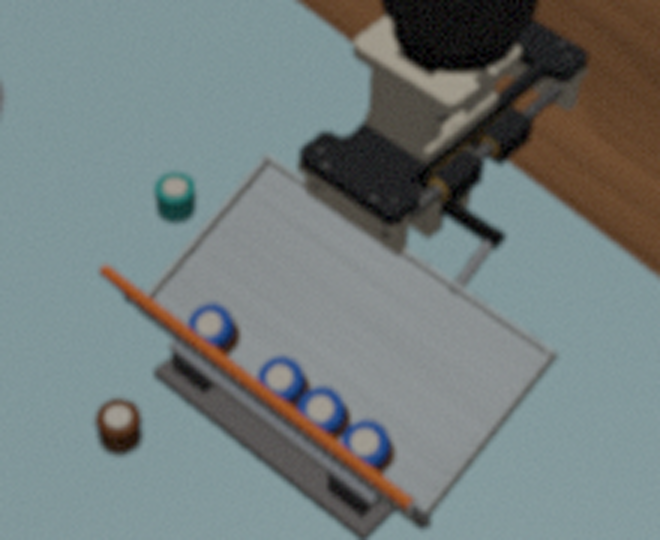

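All four pots are in one row at the fence, lids at top crop (162,152), (226,149), (288,145), (397,138), parallel to it. Lowering gently along the arc.

Request:
apply_moves:
  commands:
    - {"grip":0.05,"dp":[0,3.5,8],"yaw":0}
    - {"grip":0.05,"dp":[0,6,16],"yaw":0}
    - {"grip":0.05,"dp":[0,8.5,25],"yaw":0}
    - {"grip":0.05,"dp":[0,10.5,33],"yaw":0}
    - {"grip":0.05,"dp":[0,12,41],"yaw":0}
    - {"grip":0.05,"dp":[0,13,48],"yaw":0}
    - {"grip":0.05,"dp":[0,14,54],"yaw":0}
    - {"grip":0.05,"dp":[0,14.5,59],"yaw":0}
    - {"grip":0.05,"dp":[0,15,62],"yaw":0}
    - {"grip":0.05,"dp":[0,15,64],"yaw":0}
    - {"grip":0.05,"dp":[0,15,65],"yaw":0}
    - {"grip":0.05,"dp":[0,15,65],"yaw":0}

```text
time_s: 13.92
tcp_pos: [0.4832, 0.0375, 0.0257]
eef_rot: [-179.9, -0.0, -84.3]
contact_force: [-8.9, 0.0, 23.3]
gripper_width: 0.0111
```

```bash
python3 - <<'E'
from tri import *
from g import *
s=get_state();print(s['time_s'],s['tcp_pos'],s['gripper_width'],s['contact_force'])
c=capture('scene');save(c,'g8.png',(220,170,440,350),3);save(capture('top'),'g8t.png',(220,180,370,300),4)
for (ce,r),a,_ in blobs(c,*BL,(270,230,420,340)):
    p=on(c,*ce,.057); d=p[:2]-F; print(ce,'tray',(d@UX).round(4),(d@UY).round(4))
E
```

```text
13.925 [0.48324239 0.03754673 0.02567182] 0.011147223920112649 [-8.87286054e+00  1.03767144e-02  2.32600575e+01]
```

View pics/g8.png

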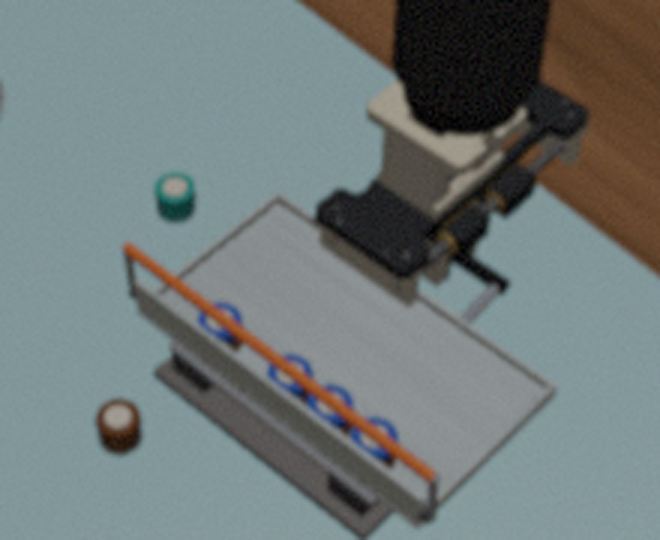

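Tray is flat again, pressing on its stop (TCP height as at grasp), and the lids still line the fence. Release and rise.

Request:
apply_moves:
  commands:
    - {"grip":0.05,"dp":[0,0,-1],"yaw":0}
    - {"grip":0.05,"dp":[0,-1,-1],"yaw":0}
    - {"grip":0.26,"dp":[0,-1,-1],"yaw":0}
    - {"grip":0.26,"dp":[0,-1,-1],"yaw":0}
    - {"grip":0.26,"dp":[0,-1,-1],"yaw":0}
    - {"grip":0.26,"dp":[0,-1,-15],"yaw":0}
    - {"grip":0.26,"dp":[0,-1,-35],"yaw":0}
    - {"grip":0.26,"dp":[0,-1,-80],"yaw":0}
    - {"grip":0.26,"dp":[0,-1,-130],"yaw":0}
    - {"grip":0.0,"dp":[0,20,-130],"yaw":0}
    - {"grip":0.0,"dp":[0,20,-130],"yaw":0}

```text
time_s: 15.4
tcp_pos: [0.4623, 0.0354, 0.1553]
eef_rot: [-179.9, 0.1, -84.4]
contact_force: [-0.2, -0.1, -0.4]
gripper_width: 0.0082
```

```bash
python3 - <<'E'
from tri import *
from g import *
s=get_state();print(s['time_s'],s['tcp_pos'],s['eef_rot'],s['gripper_width'],s['contact_force'],s['joints'].round(1))
c=capture('scene');t=capture('top');save(t,'g9t.png',(220,180,370,300),4)
for (ce,r),a,_ in blobs(t,*BL,(230,200,360,290)):
    p=on(t,*ce,.058); d=p[:2]-F; print(ce,'tray',(d@UX).round(4),(d@UY).round(4))
a=sorted(ends(big(t,OR,(200,190,370,240))),key=lambda p:p[0]); b=sorted(ends(big(c,OR,(250,240,380,350))),key=lambda p:-p[0])
B=[tri(t,a[i],c,b[i]) for i in(0,1)]; m=(B[0][0]+B[1][0])/2; d=m[:2]-F
print('bar',m,d@UX,d@UY,m[2]-.034,[x[1] for x in B])
E
```

```text
15.4 [0.46228783 0.03541049 0.15534009] [-1.79884961e+02  6.79926527e-02 -8.43820046e+01] 0.008176406233372098 [-0.2336318  -0.1021239  -0.36712586] [ 28.8   3.9 -31.   -0.  -54.9 -23.2]
(260.1666564941406, 221.8333282470703) tray -0.0151 0.0702
(276.42681884765625, 220.52438354492188) tray -0.0151 0.0332
(291.5833435058594, 219.4166717529297) tray -0.0153 -0.0013
(319.18182373046875, 217.0) tray -0.0148 -0.0642
bar [0.65972249 0.05524945 0.0953885 ] 0.00225574434663952 0.00023042634189454473 0.06138850479785615 [np.float64(0.0005984900270845623), np.float64(0.0009014190057109373)]
```

View pics/g9t.png

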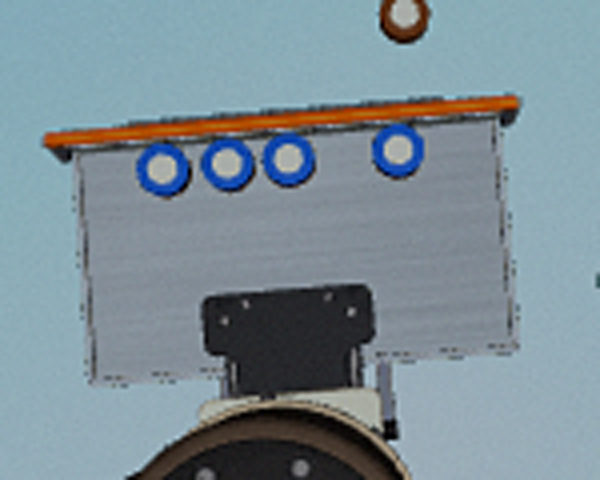

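Pots all sit at x = -15 mm in the tray frame (touching the fence); bar is nearly upright, about 2 mm behind the hinge line. Next: move behind the fence, shut the fingers, and turn so the narrow side faces the bar.

```bash
python3 - <<'E'
from g import *
print(go(tw(.045,.0,.126),5.6),tw(.045,0,0))
E
```

```text
([-0.1, -240.3, -5.2], np.float64(-1.57)) [0.70228523 0.05919123 0.034     ]
```

Request:
apply_moves:
  commands:
    - {"grip":0,"dp":[0,-40,-5],"yaw":-0.17}
    - {"grip":0,"dp":[0,-80,-5],"yaw":-0.34}
    - {"grip":0,"dp":[0,-120,-5],"yaw":-0.52}
    - {"grip":0,"dp":[0,-160,-5],"yaw":-0.7}
    - {"grip":0,"dp":[0,-200,-5],"yaw":-0.87}
    - {"grip":0,"dp":[0,-240,-5],"yaw":-1.05}
    - {"grip":0,"dp":[0,-240,-5],"yaw":-1.22}
    - {"grip":0,"dp":[0,-240,-5],"yaw":-1.4}
    - {"grip":0,"dp":[0,-240,-5],"yaw":-1.57}
    - {"grip":0,"dp":[0,-240,-5],"yaw":-1.57}
    - {"grip":0,"dp":[0,-240,-5],"yaw":-1.57}

```text
time_s: 16.88
tcp_pos: [0.7019, 0.0589, 0.1583]
eef_rot: [180.0, 0.0, 5.4]
contact_force: [-0.3, -0.9, 0.2]
gripper_width: 0.0005
```

```bash
python3 - <<'E'
from g import *
s=get_state();print(s['time_s'],s['tcp_pos'],s['eef_rot'],s['gripper_width'],s['contact_force'],s['joints'].round(1))
for x,z in((.045,.044),(.0,.044),(-.02,.038)): print(go(tw(x,.0,z),5.6))
save(capture('scene'),'g10.png',(220,170,440,350),3)
E
```

```text
16.875 [0.70190309 0.05888364 0.15828979] [1.79984129e+02 4.63019623e-02 5.35120846e+00] 0.0004668726282347352 [-0.33403645 -0.85992168  0.15212761] [ 20.6  25.8  -0.3   0.  -63.9  74.8]
([0.5, -0.3, 80.3], np.float64(-0.004))
([-44.5, -0.1, 80.3], np.float64(-0.004))
([-64.5, -0.0, 86.3], np.float64(-0.004))
```

View pics/g10.png

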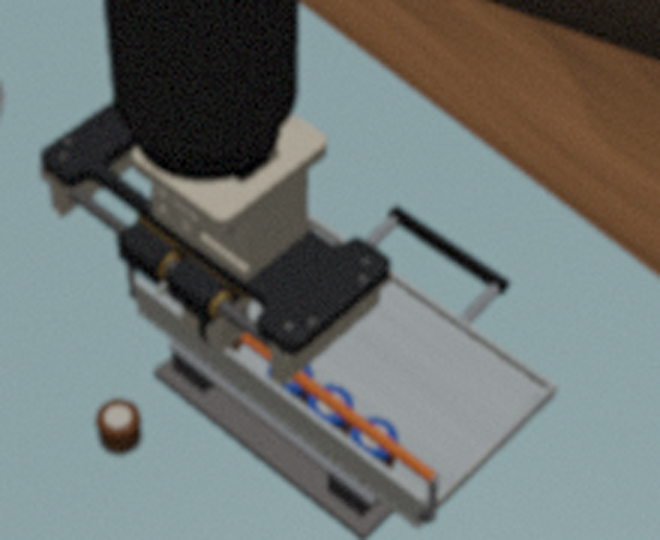

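Request:
apply_moves:
  commands:
    - {"grip":0,"dp":[0,0,40],"yaw":0}
    - {"grip":0,"dp":[0,0,75],"yaw":0}
    - {"grip":0,"dp":[0,0,82],"yaw":0}
    - {"grip":0,"dp":[0,0,82],"yaw":0}
    - {"grip":0,"dp":[-10,0,82],"yaw":0}
    - {"grip":0,"dp":[-20,0,82],"yaw":0}
    - {"grip":0,"dp":[-30,0,82],"yaw":0}
    - {"grip":0,"dp":[-37,0,82],"yaw":0}
    - {"grip":0,"dp":[-44,0,83],"yaw":0}
    - {"grip":0,"dp":[-44,0,83],"yaw":0}

```text
time_s: 18.18
tcp_pos: [0.6574, 0.0546, 0.0758]
eef_rot: [-180.0, 0.0, 5.6]
contact_force: [0.1, 1.0, -0.4]
gripper_width: 0.0002
```

```bash
python3 - <<'E'
from g import *
s=get_state();print(s['time_s'],s['tcp_pos'],s['eef_rot'],s['contact_force'])
for x,z in((.0,.038),(-.028,.035),(-.046,.06),(-.046,.016)): print(go(tw(x,.0,z),5.6))
save(capture('scene'),'g11.png',(220,170,440,350),3)
E
```

```text
18.175 [0.65743548 0.05463606 0.07581825] [-1.79998461e+02  2.30059976e-02  5.56870248e+00] [ 0.08291407  1.02645245 -0.40920322]
([0.1, -0.2, 3.8], np.float64(-0.001))
([-27.9, -0.1, 6.8], np.float64(-0.001))
([-45.9, -0.1, -18.2], np.float64(-0.001))
([-45.9, -0.1, 25.8], np.float64(-0.001))
```

View pics/g11.png

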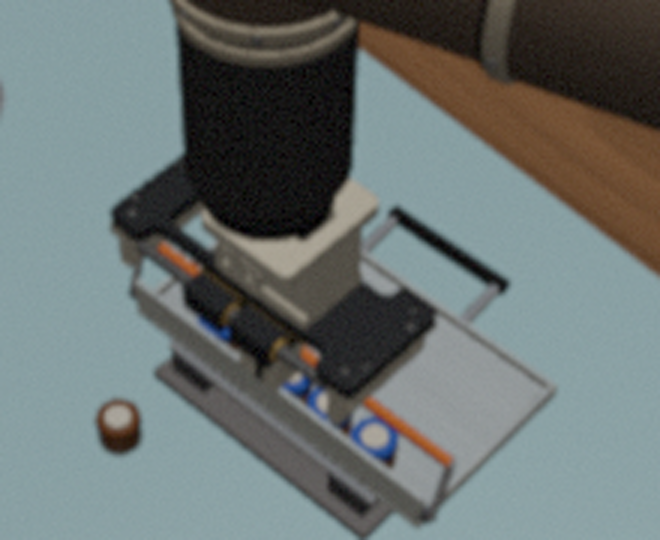

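The bar is swinging forward and the fingers are between it and the fence line. Pushing on.

Request:
apply_moves:
  commands:
    - {"grip":0,"dp":[-6,0,3],"yaw":0}
    - {"grip":0,"dp":[-12,0,5],"yaw":0}
    - {"grip":0,"dp":[-18,0,6],"yaw":0}
    - {"grip":0,"dp":[-24,0,6.5],"yaw":0}
    - {"grip":0,"dp":[-29,0,6.5],"yaw":0}
    - {"grip":0,"dp":[-29,0,6.5],"yaw":0}
    - {"grip":0,"dp":[-26,0,0],"yaw":0}
    - {"grip":0,"dp":[-26,0,-25],"yaw":0}
    - {"grip":0,"dp":[-46,0,-25],"yaw":0}
    - {"grip":0,"dp":[-46,0,-25],"yaw":0}

```text
time_s: 19.48
tcp_pos: [0.6114, 0.05, 0.1016]
eef_rot: [-180.0, 0.0, 5.6]
contact_force: [0.3, 0.3, 0.2]
gripper_width: 0.0005
```

```bash
python3 - <<'E'
from g import *
s=get_state();print(s['time_s'],s['tcp_pos'],s['eef_rot'],s['contact_force'])
for x,z in((-.046,.06),(-.047,.016)): print(go(tw(x,.0,z),5.6))
c=capture('scene');save(c,'g12.png',(220,170,440,350),3)
E
```

```text
19.475 [0.61143738 0.05003392 0.10155495] [-1.79988730e+02  1.65761472e-02  5.56373249e+00] [0.29883121 0.29896478 0.16998727]
([0.3, -0.2, 7.6], np.float64(-0.001))
([-0.7, -0.2, 51.6], np.float64(-0.001))
```

View pics/g12.png

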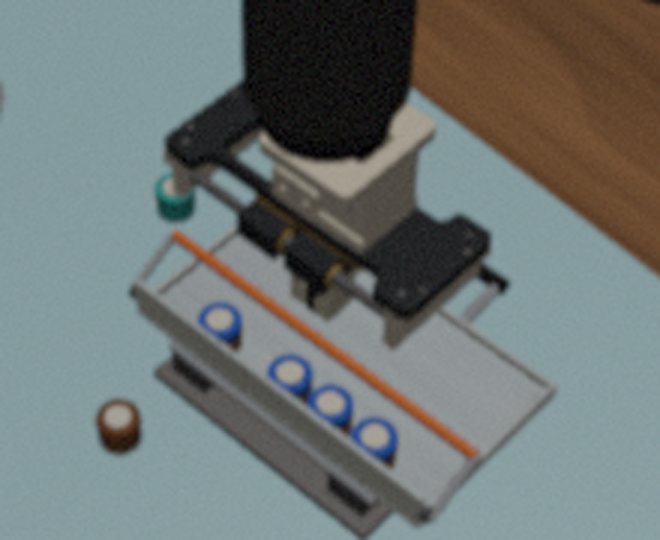

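The bar is past the row, about 60° down, with the pots undisturbed at (222,322), (290,375), (331,405) and (375,438). Pressing it down from above.

Request:
apply_moves:
  commands:
    - {"grip":0,"dp":[-1,0,15],"yaw":0}
    - {"grip":0,"dp":[-1,0,25],"yaw":0}
    - {"grip":0,"dp":[-1,0,33],"yaw":0}
    - {"grip":0,"dp":[-1,0,40],"yaw":0}
    - {"grip":0,"dp":[-1,0,46],"yaw":0}
    - {"grip":0,"dp":[-1,0,50],"yaw":0}
    - {"grip":0,"dp":[-1,0,52],"yaw":0}
    - {"grip":0,"dp":[-1,0,52.5],"yaw":0}
    - {"grip":0,"dp":[-1,0,52.5],"yaw":0}

```text
time_s: 20.65
tcp_pos: [0.6115, 0.0501, 0.0498]
eef_rot: [180.0, -0.1, 5.6]
contact_force: [-4.4, -0.2, 10.8]
gripper_width: 0.0006
```

```bash
python3 - <<'E'
from g import *
s=get_state();print(s['time_s'],s['tcp_pos'],s['contact_force'])
E
```

```text
20.65 [0.61145126 0.05014353 0.04978884] [-4.36114474 -0.15268495 10.81475294]
```

It reached the stop: 11 N at tip height 49.8 mm, with the bar top expected at 50 mm. Rise and check.

Request:
apply_moves:
  commands:
    - {"grip":0,"dp":[0,0,-10],"yaw":0}
    - {"grip":0,"dp":[0,0,-50],"yaw":0}
    - {"grip":0,"dp":[0,0,-110],"yaw":0}
    - {"grip":0,"dp":[-60,0,-150],"yaw":0}
    - {"grip":0,"dp":[-120,0,-150],"yaw":0}
    - {"grip":0,"dp":[-160,0,-150],"yaw":0}
    - {"grip":0,"dp":[-160,0,-150],"yaw":0}
    - {"grip":0,"dp":[-160,0,-150],"yaw":0}

```text
time_s: 21.65
tcp_pos: [0.4527, 0.0349, 0.1993]
eef_rot: [-180.0, -0.1, 5.6]
contact_force: [0.6, -1.1, -0.3]
gripper_width: 0.0003
```

```bash
python3 - <<'E'
from tri import *
from g import *
s=get_state();print(s['time_s'],s['tcp_pos'],s['contact_force'])
c=capture('scene');t=capture('top');save(t,'g13t.png',(220,180,370,300),4);save(c,'g13.png',(220,170,440,350),3);save(t,'g13f.png')
for (ce,r),a,_ in blobs(t,*BL,(230,200,360,290)):
    p=on(t,*ce,.058); d=p[:2]-F; print(ce,'tray',(d@UX).round(4),(d@UY).round(4))
a=sorted(ends(big(t,OR,(200,190,370,270))),key=lambda p:p[0]); b=sorted(ends(big(c,OR,(250,200,420,350))),key=lambda p:-p[0])
B=[tri(t,a[i],c,b[i]) for i in(0,1)]; m=(B[0][0]+B[1][0])/2; d=m[:2]-F
print('bar',m,d@UX,d@UY,m[2]-.034,[x[1] for x in B])
E
```

```text
21.65 [0.45269008 0.03494541 0.19926338] [ 0.63982779 -1.07861749 -0.27937122]
(260.1666564941406, 221.8333282470703) tray -0.0151 0.0702
(276.3888854980469, 220.43333435058594) tray -0.0148 0.0332
(291.5833435058594, 219.4166717529297) tray -0.0153 -0.0013
(319.18182373046875, 217.0) tray -0.0148 -0.0642
bar [0.61153257 0.04986752 0.04910404] -0.046229375399244384 -0.00042329922135102386 0.015104039813820913 [np.float64(0.0010830342551635614), np.float64(0.003132513580293808)]
```

View pics/g13.png

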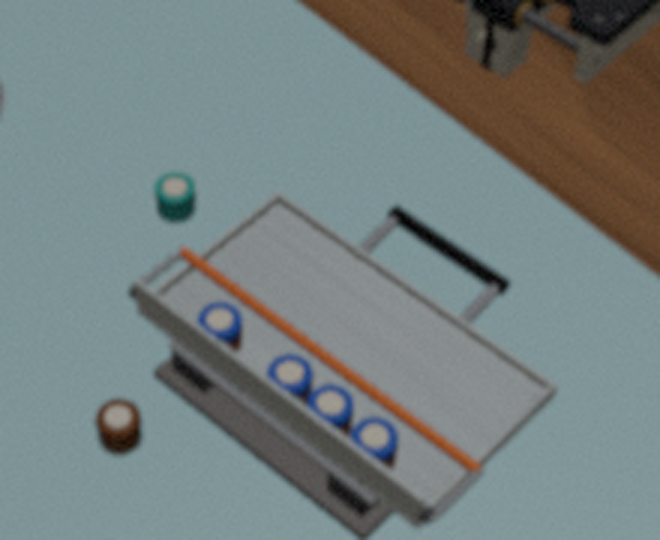

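View pics/g13f.png

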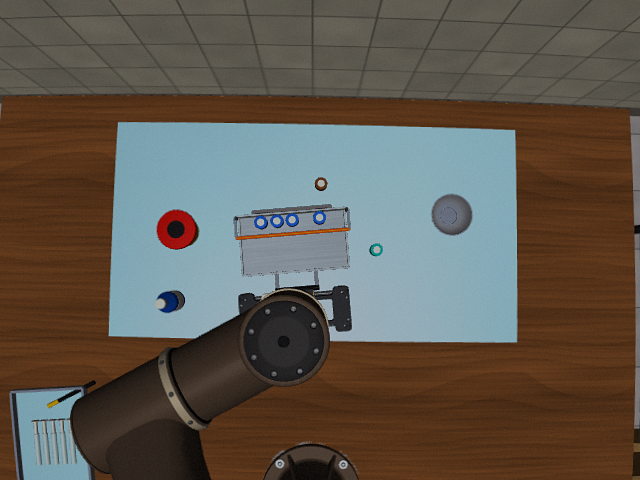

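The last pictures show the bar down in front of the row (46 mm from the fence) and all four pots at the fence. The bottle, dish and tub have not moved. Handing in.

```bash
python3 -c "
from plant import close_job
print(close_job())"
```

```text
the job is handed in; nothing more can be done
None
```

I stood the stray pot in a free place in the tray, then lifted the tray by its handle to about 0.38 rad until all four pots had slid to the fence. I lowered it back to flat on its stop while still gripping it, then swung the bail over and pressed it down. The job was handed in at about 22 s.

**Last checks:**
- **Pots:** all four centres are 15 mm from the fence, so they touch it. They stand at y = 70, 33, -1 and -64 mm.
- **Bail:** the bar is 46 mm from the fence. Pressing it met an 11 N stop with the fingertip at 49.8 mm, where the top of a closed bar should be.
- **Bystanders:** by eye in the top picture, the bottle, dish and tub are where they started.

**What disagreed or went wrong:**
- The two cameras put the closed bar about 3 mm too high. They read the handle about 3 mm high as well, so I took this as camera bias and trusted the contact height.
- After releasing the stray pot I moved the gripper the wrong way once, over the fence. It was above everything and touched nothing.

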